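# Open the air and hold the dead-man lever at mid position

## Task

On the bench air unit, swing the quarter-turn shut-off handle from closed to fully open, up against its stop, leaving the lever beside it alone meanwhile. Then press down on the pad of the spring-loaded dead-man lever until the lever is level (its middle position) and keep it level; do not push it through to its lower stop. Hold it steady for at least three seconds and finish while still holding it level, with the shut-off open and the things lying around the unit not moved.

Things in the scene. Friction and masses are not known exactly. Their poses are not given: they have to be found in the camera images.
- air_unit: Bench air unit screwed to the table: aluminium plate 80 mm (x) by 185 mm (y), 10 mm thick. Its frame: x away from the robot, y to the left, z up; origin on the table surface, 7.5 mm right of the plate's middle. It carries a pipe along y (axis 36 mm high), a brass ball valve with the shut-off handle (right), a round dial gauge (middle, top 84 mm high) and a grey valve with the lever (left).
- shutoff (a joint): Angle of the shut-off handle, rad: 0 closed (handle points to the unit's -x, towards the robot, square to the pipe), 1.571 fully open at its stop (points to the unit's -y, along the pipe, away from the lever). Opens counter-clockwise seen from above; starts 0 to 0.3. Stiff (about 0.12 N m), stays where it is left.
- shutoff_grip (a point): Top of the middle of the shut-off handle's black grip, 60 mm from its turning axis, 79 mm above the table. The grip is a bar 50 mm long, 16 mm wide, 14 mm thick (65 to 79 mm above the table; 35 to 85 mm from the axis), with free air below and beside it. The point's x axis points along the handle to the turning axis.
- tape: Loose roll of black tape lying flat, 57 mm across, 19 mm high; origin at the centre of its underside. Leave it alone.
- screwdriver: Loose small grey screwdriver, 132 mm long, 14 mm thick, lying along the left edge of the table, pointing away from or towards the robot; origin at the middle of its underside. Leave it alone.
- sonar: Loose distance sensor module with two round eyes, 35 x 40 x 33 mm; origin at the centre of its underside, behind the unit. Leave it alone.
- shutoff_axis (a point): Turning axis (vertical) of the shut-off handle, at its hub 74 mm above the table; at x = 0, y = -50 mm of the unit.
- lever_pin (a point): Middle of the level pin (along the unit's y) that the dead-man lever turns about; at x = +28, y = +62, z = 75 mm of the unit. Just left of the lever stands an aluminium plate (unit x from -22 to +24 mm, up to 90 mm high) with three raised marks for the lever's pointer: raised, level (the long mark) and lowest.
- lever_travel (a joint): Angle that the dead-man lever has been pressed down, rad: 0 is released (spring-loaded, sloping 0.35 rad up towards the robot), 0.35 is level, 0.65 is the lower stop. Pressing on the middle of the pad takes about 3 N to start, 8 N at level and 12 N at the lower stop; let go, it springs back up.
- lever_pad (a point): Black ribbed pad on the lever's end nearest the robot, 34 x 34 mm, 8 mm thick; this point is the middle of its top face. 85 mm from the lever's pin along the lever, 8 mm above the pin's line. Its top is 112 mm above the table when released, 83 mm when the lever is level; then it is at x = -57, y = +62 mm of the unit.
- holdlever: The dead-man lever: a flat steel bar 14 mm wide with the black pad at its end; its origin is the middle of its pin. Its frame is the unit's when released (its bar then slopes up towards the robot) and turns with it.

How it is judged (in metres and radians):
On the way, in this order (a step that is already met when the one before it is completed fails the run):
1. the shut-off is turned fully open while the dead-man lever is still released (value of joint shutoff above 1.43 rad and value of joint lever_travel below 0.1 rad), for 0.2 s.
2. the dead-man lever is held level by the robot on its pad for two and a half seconds, with the shut-off open (value of joint shutoff above 1.43 rad and value of joint lever_travel between 0.26 and 0.44 rad and contact force between any of the fingers, the arm and holdlever above 1.5 N), for 2.5 s.
At the end, for the whole second after the job is handed in: The shut-off handle is fully open (within 0.14 rad of its stop), and the robot, pressing on the pad with more than 1.5 N, holds the dead-man lever still and level (within 0.09 rad); tape, screwdriver and sensor module are within 20 mm of where they were (all of step 2 and velocity of joint lever_travel between -0.15 and 0.15 rad/s and distance of each of tape, screwdriver, sonar from where it was at the start of the episode below 0.02 m); the arm keeps its last pose, push and grip.
It fails at once if the dead-man lever is pushed through towards its lower stop (0.23 rad below level) (value of joint lever_travel above 0.58 rad).
It fails at once if the dead-man lever is pressed while the shut-off is not yet open (value of joint lever_travel above 0.2 rad and value of joint shutoff below 1.3 rad).
It fails at once if a bystander is pushed away (distance of any of tape, screwdriver, sonar from where it was at the start of the episode above 0.03 m).
It also fails if it takes over 54 s, if anything falls off the work surface, if the arm or the gripper's body presses on something with over 40 N, if the wrist force passes 120 N, or if a joint passes its speed limit or range.

## Robot

A 6-joint arm with a two-finger parallel gripper is mounted at the origin on a cart in front of the work surface, level with it; the furniture and walls round the work are solid. World frame = base frame: x ahead of the robot, y to its left, z up, the work surface at z = 0. Lengths are in m, angles in degrees, forces in N, time in s.
With the tool pointing down it reaches from about 0.3 to 0.75 m from the base axis. Payload 8.5 kg.
Tool frame: the origin (TCP) lies at the very end of the fingers, on their centre line; the grasp point (between the pads) lies 19 mm behind it; z points along the fingers, y is the line along which they close (so a half turn about z gives the same grasp; the last joint's range is limited). The gripper opens to 85 mm and grips with 20 to 120 N. Pads are 22 mm wide; open, the fingers measure 114 mm over their backs; the gripper's body (76 mm by 85 mm) begins 54 mm behind the grasp point. The pads swing forward as they close: fully open they stand 13 mm farther back than shut.
Start: joints at [-84.127, 21.807, 74.336, -0, 83.858, -12.336], TCP at [0.172, -0.522, 0.231] pointing down, gripper open.
Joint ranges: [-178.18, 178.18], [-50.72, 133.34], [12.68, 142.11], [-81.47, 261.47], [9.98, 163.14], [-165.26, 165.26]. Speed limits (degrees/s): [136.94, 136.94, 180, 180, 180, 180].

## Interface

Orientations are given as a 3x3 rotation matrix whose columns are the frame's x, y, z axes.
In Python, from rig import observe, cams, ticket gives the robot as it stands.
- The arm moves only by the tool move_arm, never from a script. Its arguments are lists of equal length, an entry for each row: "jaw": the finger opening in cm, from 0 to 8.54; "dp": the shift along the tool's x, y, z in cm, a list of three; "turn": the turn, a rotation vector about the tool's x, y, z in rad, a list of three. In form: {"jaw": [jaw, ...], "dp": [[tx, ty, tz], ...], "turn": [[wx, wy, wz], ...]}. A call has 1 to 12 rows; each row shifts and turns the commanded pose from where the row before left it, along the tool's axes as they then stand; what a row does not reach is not made up. A row lasts 1/12 s, in which the tool goes at most 41.7 mm and 7.16 degrees, less where a joint would pass 70% of its speed; a pose out of reach is approached as far as the arm can. A call is refused whole if a number of a shift passes 4.17 or a number of a turn 0.125, either way. A call with a gripper value outside its range is refused whole. The fingers move at their own pace and stop on an object; "force" is the grip in N (left out, the last holds). Time passes only in rows, so rows that do not move let the fingers close. It gives the time, the measured TCP pose, the force, the opening and the grip force at its end, in the units of the state.
- observe(): the state, without advancing time (a new reading comes with each control period).
- cams.get_image(name): name is "side" or "top"; returns (picture, depth): 480x640x3 uint8, red, green, blue; 480x640 float32, m along the optical axis (not along the pixel's ray), 0 where there is no reading.
- cams.calibration(name): a dict with "vertical_fov" (degrees; the focal length in pixels is half the picture's height over the tangent of half this angle, whatever the lens; pixels are square), "cx", "cy" (the principal point, pixels), "view" (4x4, takes a point from world to camera coordinates). Camera axes: x right, y up, looking along -z (the intrinsics and any distortion apply to the point x, -y, -z); pixel columns grow to the right and rows downward; lengths in m; the calibration is good to about 2 mm. A picture is of the moment at which its call begins. calibration takes no time and is no camera call.
- ticket.close_job(): hands the job in; it is judged then, once.
Trained networks look in the newest picture that a camera, given by its name, has taken for a name from the list of things; names that differ only in an ending like _2 or _b are one class to them, and where a whole thing is asked for, a point or a joint stands for the part that bears it (a point fixed in the world has none). Each returns a list of dicts, best first, with "p" (0 to 1); they miss things now and then, are a little off and sometimes report something else, mostly with a low value. They report only what shows in the picture. A call takes as long as a camera call.
- cams.spot_in(camera, query): "box" ([centre column, centre row, width, height] as shares, 0 to 1, of the picture: columns of its width, rows of its height, round what is visible of it).
- cams.outline_of(camera, query): "mask" (480x640 bool, what is visible of it) and "box" ([centre column, centre row, width, height] as shares, 0 to 1, of the picture: columns of its width, rows of its height, round what is visible of it).
- cams.mark_of(camera, query): "location" ([column, row] as shares, 0 to 1, of the picture: columns of its width, rows of its height: a listed point, or the origin of a listed thing).
The state is a dict: "time_s": time; "q": joint angles; "qvel": joint speeds; "joint_efforts": joint torques, N m; "position": TCP position; "tool_rot": TCP orientation; "ft_force": force on the tool from outside, world axes, zero at the start; "wrist_torque": the same for the moment, N m; "grip_width": finger opening in m; "gripper_force": force on a finger pad.
Only numpy, scipy, OpenCV 4.12 (cv2) and the standard library are available. Lean on these libraries where they do the work, as an engineer would, in place of code of your own. Each camera call takes 0.05 s, during which the arm holds its last target. There are 200 camera calls.

## Working session

There is one attempt and no reset: what is moved stays moved. The work goes in short steps, Python scripts to look and compute and a tool call to move; the robot and the scene stay as the last step left them, time stands still between calls to the robot, and variables do not carry over. Pictures are saved under pics/ and viewed, at most 10 in all, crops included, and the job is handed in when it is done.

Besides the shell and the picture viewer there is one more tool, called after "Request:" as name(argument=value, ...), one argument or row to a line, values as JSON. move_arm: Moves the arm, as the interface text tells. Its arguments: {"type":"object","properties":{"jaw":{"type":"array","items":{"type":"number"}},"dp":{"type":"array","items":{"type":"array","items":{"type":"number"}}},"turn":{"type":"array","items":{"type":"array","items":{"type":"number"}}},"force":{"type":"number"}},"required":["jaw","dp","turn"]}

```bash
mkdir -p pics; cat > h.py <<'E'
import numpy as np, cv2
from rig import observe, cams, ticket
def px(name,u,v,z=None,d=None):
    c=cams.calibration(name); f=240/np.tan(np.radians(c["vertical_fov"]/2))
    r=np.array([(u-c["cx"])/f,-(v-c["cy"])/f,-1.]); T=np.linalg.inv(np.array(c["view"]))
    D=T[:3,:3]@r; o=T[:3,3]
    s=d if d is not None else (z-o[2])/D[2]
    return o+s*D
E
python3 - <<'E'
from h import *
for n in("top","side"):
    im,d=cams.get_image(n); cv2.imwrite(f"pics/{n}0.png",im[:,:,::-1]); np.save(f"pics/{n}d.npy",d)
    c=cams.calibration(n);print(n,{k:np.round(v,3) if not isinstance(v,str) else v for k,v in c.items()})
    for q,z in(("shutoff_grip",.079),("shutoff_axis",.074),("lever_pin",.075),("lever_pad",.112),("air_unit",0),("tape",0),("screwdriver",0),("sonar",0)):
        for r in cams.mark_of(n,q)[:1]:
            u,v=r["location"][0]*640,r["location"][1]*480
            print(q,round(r["p"],2),round(u),round(v),px(n,u,v,z=z).round(4))
s=observe();print(s["time_s"],s["position"],np.round(s["tool_rot"],3),s["grip_width"])
E
```

```text
top {'vertical_fov': np.float64(53.723), 'cx': np.float64(306.54), 'cy': np.float64(235.094), 'view': array([[-0.011, -0.999,  0.031,  0.02 ],
       [ 0.982, -0.005,  0.186, -0.575],
       [-0.186,  0.033,  0.982, -1.005],
       [ 0.   ,  0.   ,  0.   ,  1.   ]])}
shutoff_grip 0.59 356 268 [ 0.4967 -0.0886  0.079 ]
shutoff_axis 0.77 339 249 [ 0.5406 -0.0544  0.074 ]
lever_pin 0.95 286 246 [0.5478 0.061  0.075 ]
lever_pad 0.91 293 277 [0.475  0.0466 0.112 ]
air_unit 0.58 321 257 [ 0.5342 -0.0191  0.    ]
tape 0.69 428 259 [ 0.5258 -0.2705  0.    ]
screwdriver 0.55 164 238 [0.5789 0.3447 0.    ]
sonar 0.62 240 198 [0.6767 0.1715 0.    ]
side {'vertical_fov': np.float64(42.875), 'cx': np.float64(321.966), 'cy': np.float64(235.223), 'view': array([[-0.999,  0.043,  0.021,  0.587],
       [-0.011, -0.644,  0.765, -0.051],
       [ 0.046,  0.764,  0.643, -1.385],
       [ 0.   ,  0.   ,  0.   ,  1.   ]])}
shutoff_grip 0.51 368 210 [ 0.4831 -0.0842  0.079 ]
shutoff_axis 0.83 341 220 [ 0.5455 -0.0534  0.074 ]
lever_pin 0.58 340 251 [0.5535 0.0501 0.075 ]
lever_pad 0.58 378 234 [0.4766 0.0405 0.112 ]
air_unit 0.92 349 254 [ 0.5256 -0.0215  0.    ]
tape 0.9 343 190 [ 0.5216 -0.2703  0.    ]
screwdriver 0.56 335 390 [0.5788 0.3406 0.    ]
sonar 0.66 336 392 [ 0.5783  0.3468 -0.    ]
0.9 [ 0.17185498 -0.52244853  0.23131077] [[ 0.95   0.312 -0.   ]
 [ 0.312 -0.95   0.   ]
 [ 0.    -0.    -1.   ]] 0.08532185994845803
```

View pictures.

```bash
python3 - <<'E'
import cv2
a=cv2.imread("pics/top0.png")[190:330,220:400]; b=cv2.imread("pics/side0.png")[160:300,270:450]
cv2.imwrite("pics/c0.png",cv2.resize(cv2.vconcat([a,b]),None,fx=2.1*2,fy=2.1*2,interpolation=cv2.INTER_CUBIC)[:, :] if 0 else cv2.resize(cv2.hconcat([a,b]),(800,311),interpolation=cv2.INTER_CUBIC))
E
```

```text
(no output)
```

View pics/c0.png

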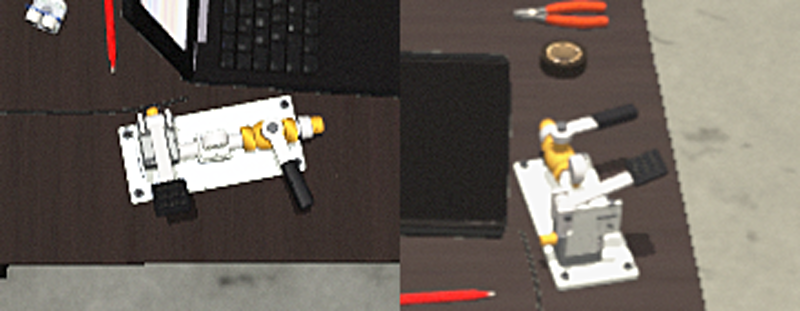

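View pics/top0.png

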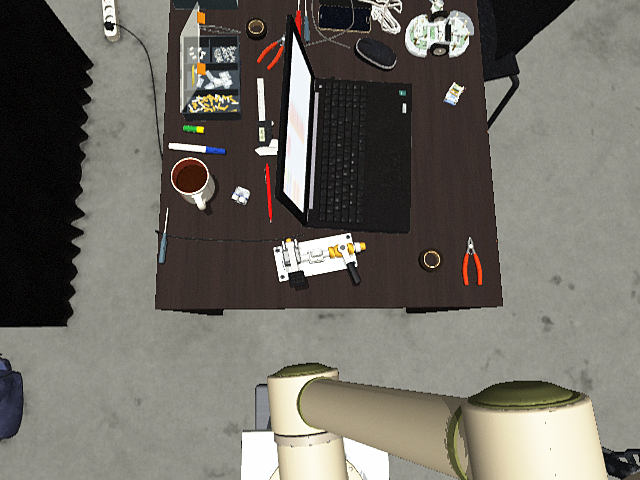

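The top view shows the unit yawed about +10°. The shut-off hub is near (342,248), its grip near (354,273) and the lever pad near (297,279). The tape and pliers lie to the right, well clear. I'll push the grip with closed fingers from its left side.

Request:
move_arm(
  jaw=[0,0,0,0,0,0,0,0,0,0,0,0],
  dp=[
    [2.4,-2,0],
    [2.4,-2,0],
    [2.4,-2,0],
    [2.4,-2,0],
    [2.4,-2,0],
    [2.4,-2,0],
    [2.4,-2,0],
    [2.4,-2,0],
    [2.4,-2,0],
    [2.4,-2,0],
    [2.4,-2,0],
    [2.4,-2,0],
  ],
  turn=[
    [0,0,0],
    [0,0,0],
    [0,0,0],
    [0,0,0],
    [0,0,0],
    [0,0,0],
    [0,0,0],
    [0,0,0],
    [0,0,0],
    [0,0,0],
    [0,0,0],
    [0,0,0],
  ],
)

```text
time_s: 1.9
position: [0.371, -0.2031, 0.2315]
tool_rot: [[0.95, 0.312, 0.0], [0.312, -0.95, -0.0], [0.0, 0.001, -1.0]]
ft_force: [0.8, -0.3, 0.2]
grip_width: -0.0001
gripper_force: 0.0
```

Request:
move_arm(
  jaw=[0,0,0,0,0,0,0,0],
  dp=[
    [2.4,-2,0],
    [2.4,-2,0],
    [2.4,-2,0],
    [2.4,-2,0],
    [2.4,-2,0],
    [2.3,-2,0],
    [0,0,0],
    [0,0,0],
  ],
  turn=[
    [0,0,0],
    [0,0,0],
    [0,0,0],
    [0,0,0],
    [0,0,0],
    [0,0,0],
    [0,0,0],
    [0,0,0],
  ],
)

```text
time_s: 2.57
position: [0.4691, -0.0447, 0.2312]
tool_rot: [[0.949, 0.315, -0.0], [0.315, -0.949, -0.0], [-0.0, 0.0, -1.0]]
ft_force: [-1.0, -0.8, 0.3]
grip_width: 0.0001
gripper_force: 0.0
```

Request:
move_arm(
  jaw=[0,0,0,0,0,0],
  dp=[
    [0,-0.8,2.5],
    [0,0,2.5],
    [0,0,2.5],
    [0,0,2.5],
    [0,0,1.1],
    [0,0,0],
  ],
  turn=[
    [0,0,0],
    [0,0,0],
    [0,0,0],
    [0,0,0],
    [0,0,0],
    [0,0,0],
  ],
)

```text
time_s: 3.07
position: [0.4648, -0.0388, 0.1183]
tool_rot: [[0.95, 0.311, -0.005], [0.311, -0.95, 0.001], [-0.004, -0.003, -1.0]]
ft_force: [0.5, -1.1, -0.3]
grip_width: 0.0002
gripper_force: 0.0
```

```bash
python3 - <<'E'
from h import *
n="side"
im,d=cams.get_image(n); 
for q,z in(("shutoff_grip",.079),("shutoff_axis",.074),("lever_pad",.112)):
    for r in cams.mark_of(n,q)[:1]:
        u,v=r["location"][0]*640,r["location"][1]*480
        print(q,round(r["p"],2),round(u),round(v),px(n,u,v,z=z).round(4))
cv2.imwrite("pics/s1.png",cv2.resize(im[140:300,250:450,::-1],(700,560),interpolation=cv2.INTER_CUBIC))
s=observe();print(s["position"])
E
```

```text
shutoff_grip 0.51 367 209 [ 0.4833 -0.0851  0.079 ]
shutoff_axis 0.6 344 218 [ 0.5372 -0.0603  0.074 ]
lever_pad 0.65 378 236 [0.476  0.0462 0.112 ]
[ 0.46676787 -0.03882223  0.12143554]
```

View pics/s1.png

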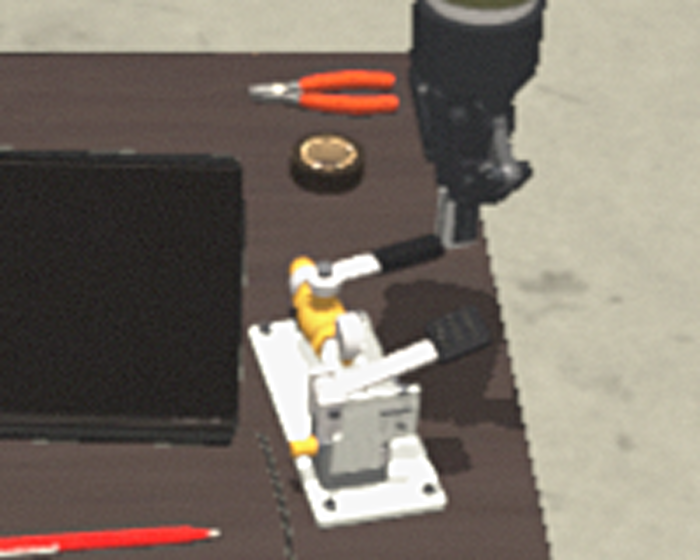

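The closed fingers are over the free spot just left of the grip: tip near crop (460,243), grip end near (440,243). I'll descend and work out the push arc.

Request:
move_arm(
  jaw=[0,0,0,0],
  dp=[
    [0,0,2],
    [0,0,2],
    [0,0,1.4],
    [0,0,0],
  ],
  turn=[
    [0,0,0],
    [0,0,0],
    [0,0,0],
    [0,0,0],
  ],
)

```text
time_s: 3.6
position: [0.4656, -0.0382, 0.0652]
tool_rot: [[0.95, 0.312, -0.002], [0.312, -0.95, 0.001], [-0.002, -0.001, -1.0]]
ft_force: [-0.8, 0.4, 0.8]
grip_width: 0.0
gripper_force: 0.0
```

```bash
python3 - <<'E'
from h import *
s=observe();p=s["position"][:2];print(s["position"],s["ft_force"])
R=np.array(s["tool_rot"])[:2,:2]; ax=np.array([.541,-.056])
for a in np.radians([20,26,33,40,47,54,61,68,75,82,89,96,100]):
    d=-np.array([np.cos(a),np.sin(a)]); m=np.array([np.sin(a),-np.cos(a)])
    off=.008+np.abs(m@R)@[.011,.0145]
    c=ax+.062*d-off*m; print(round(np.degrees(a)),c.round(4),((c-p)@R*100).round(2)); p=c
E
```

```text
[ 0.46559159 -0.03818118  0.06524615] [-0.84230434  0.4229157   0.83309231]
20 [ 0.4749 -0.0557] [0.34 1.96]
26 [ 0.4748 -0.0617] [-0.2   0.57]
33 [ 0.4755 -0.0689] [-0.16  0.71]
40 [ 0.4771 -0.0763] [-0.08  0.75]
47 [ 0.4797 -0.0836] [0.02 0.78]
54 [ 0.4834 -0.0908] [0.13 0.79]
61 [ 0.4881 -0.0976] [0.24 0.79]
68 [ 0.4939 -0.1038] [0.35 0.78]
75 [ 0.5007 -0.1094] [0.47 0.74]
82 [ 0.5083 -0.114 ] [0.58 0.68]
89 [ 0.5168 -0.1176] [0.69 0.6 ]
96 [ 0.5258 -0.1199] [0.78 0.51]
100 [ 0.5311 -0.1207] [0.48 0.24]
```

Request:
move_arm(
  jaw=[0,0,0,0,0,0,0,0,0,0],
  dp=[
    [0.1,0.6,0.5],
    [0.1,0.6,0],
    [0.1,0.7,0],
    [-0.2,0.6,0],
    [-0.15,0.7,0],
    [-0.1,0.75,0],
    [0,0.8,0],
    [0.15,0.8,0],
    [0,0,0],
    [0,0,0],
  ],
  turn=[
    [0,0,0],
    [0,0,0],
    [0,0,0],
    [0,0,0],
    [0,0,0],
    [0,0,0],
    [0,0,0],
    [0,0,0],
    [0,0,0],
    [0,0,0],
  ],
)

```text
time_s: 4.43
position: [0.4839, -0.0917, 0.0613]
tool_rot: [[0.95, 0.312, 0.0], [0.312, -0.95, -0.001], [0.0, 0.001, -1.0]]
ft_force: [-0.3, -0.5, -0.4]
grip_width: 0.0001
gripper_force: 0.0
```

Request:
move_arm(
  jaw=[0,0,0,0,0,0,0,0,0,0],
  dp=[
    [0.25,0.8,0],
    [0.35,0.8,0],
    [0.45,0.75,0],
    [0.6,0.7,0],
    [0.7,0.6,0],
    [0.8,0.5,0],
    [0.5,0.25,0],
    [0,0,0],
    [0,0,0],
    [0,0,0],
  ],
  turn=[
    [0,0,0],
    [0,0,0],
    [0,0,0],
    [0,0,0],
    [0,0,0],
    [0,0,0],
    [0,0,0],
    [0,0,0],
    [0,0,0],
    [0,0,0],
  ],
)

```text
time_s: 5.27
position: [0.5323, -0.1215, 0.0615]
tool_rot: [[0.95, 0.313, 0.001], [0.313, -0.95, -0.001], [0.001, 0.001, -1.0]]
ft_force: [-0.1, -0.2, -0.0]
grip_width: 0.0001
gripper_force: 0.0
```

```bash
python3 - <<'E'
from h import *
im,d=cams.get_image("side"); im2,_=cams.get_image("top")
cv2.imwrite("pics/s2.png",cv2.resize(cv2.hconcat([im[140:300,250:450,::-1],im2[170:330,220:420,::-1]]),(800,320),interpolation=cv2.INTER_CUBIC))
E
```

```text
(no output)
```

View pics/s2.png

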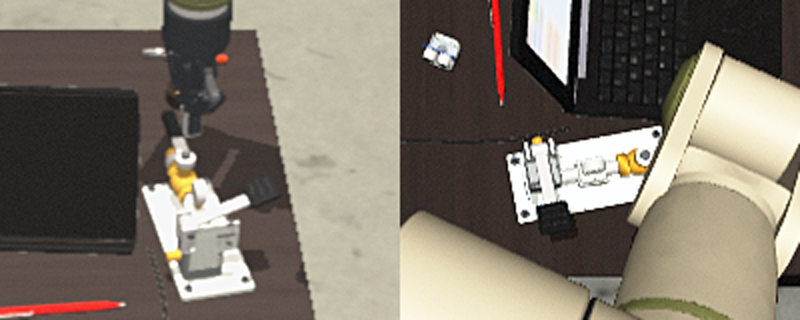

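The handle now points roughly along the pipe, with its black grip near crop (172,128). I'll push gently on until the stop shows in the force.

Request:
move_arm(
  jaw=[0,0,0,0],
  dp=[
    [0.2,0,0],
    [0.2,0,0],
    [0,0,0],
    [0,0,0],
  ],
  turn=[
    [0,0,0],
    [0,0,0],
    [0,0,0],
    [0,0,0],
  ],
)

```text
time_s: 5.7
position: [0.5343, -0.1207, 0.0614]
tool_rot: [[0.95, 0.313, -0.004], [0.313, -0.95, -0.001], [-0.004, -0.0, -1.0]]
ft_force: [-8.6, -4.6, 3.7]
grip_width: 0.0
gripper_force: 5.0
```

Request:
move_arm(
  jaw=[0,0,0,0],
  dp=[
    [0.2,0,0],
    [0.2,0,0],
    [0,0,0],
    [0,0,0],
  ],
  turn=[
    [0,0,0],
    [0,0,0],
    [0,0,0],
    [0,0,0],
  ],
)

```text
time_s: 6.03
position: [0.5349, -0.1205, 0.0612]
tool_rot: [[0.95, 0.313, -0.012], [0.313, -0.95, -0.002], [-0.012, -0.001, -1.0]]
ft_force: [-26.0, -14.2, 12.6]
grip_width: -0.0001
gripper_force: 14.1
```

Request:
move_arm(
  jaw=[0,0,0,0,0,0,0,0,0,0,0,0],
  dp=[
    [-1.0,0,0],
    [-1.5,0,0],
    [0,0,-3],
    [0,0,-3],
    [0,0,-4],
    [0,-3,0],
    [0.2,-3,0],
    [0.2,-3,0],
    [0.2,-3,0],
    [0.2,-3,0],
    [0,-3,0],
    [0,0,0],
  ],
  turn=[
    [0,0,0],
    [0,0,0],
    [0,0,0],
    [0,0,0],
    [0,0,0],
    [0,0,0],
    [0,0,0],
    [0,0,0],
    [0,0,0],
    [0,0,0],
    [0,0,0],
    [0,0,0],
  ],
)

```text
time_s: 7.03
position: [0.4654, 0.0507, 0.1616]
tool_rot: [[0.949, 0.316, -0.001], [0.316, -0.949, 0.001], [-0.0, -0.001, -1.0]]
ft_force: [0.0, 0.7, -0.0]
grip_width: -0.0
gripper_force: 0.0
```

```bash
python3 - <<'E'
from h import *
s=observe();print(s["position"],np.round(s["ft_force"],1))
for n in("side","top"):
  im,d=cams.get_image(n)
  if n=="side":a=im
  for q,z in(("shutoff_grip",.079),("shutoff_axis",.074),("lever_pad",.112),("lever_pin",.075)):
    for r in cams.mark_of(n,q)[:1]:
        u,v=r["location"][0]*640,r["location"][1]*480
        print(n,q,round(r["p"],2),round(u),round(v),px(n,u,v,z=z).round(4))
cv2.imwrite("pics/s3.png",cv2.resize(cv2.hconcat([a[140:300,250:450,::-1],im[170:330,220:420,::-1]]),(800,320),interpolation=cv2.INTER_CUBIC))
E
```

```text
[0.46538142 0.05068324 0.16156701] [ 0.   0.7 -0. ]
side shutoff_axis 0.54 342 219 [ 0.5427 -0.0583  0.074 ]
side lever_pad 0.93 377 232 [0.4771 0.0357 0.112 ]
side lever_pin 0.97 340 251 [0.5548 0.052  0.075 ]
top shutoff_grip 0.79 371 241 [ 0.5568 -0.1231  0.079 ]
top shutoff_axis 0.58 339 247 [ 0.5441 -0.0542  0.074 ]
```

View pics/s3.png

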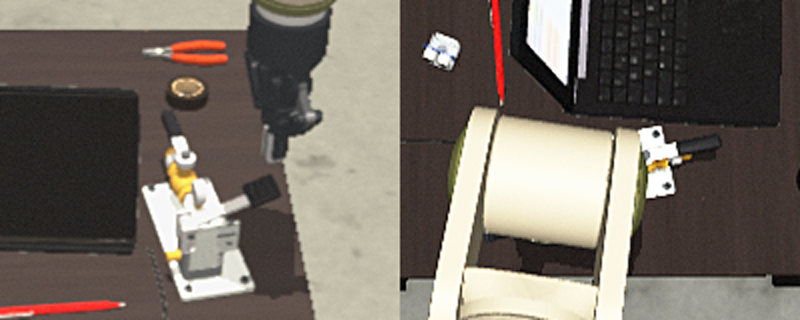

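The handle is now in line with the pipe and its black grip points right, so it is open. The dead-man pad near crop (262,190) is still raised. I'll centre over it and press down.

Request:
move_arm(
  jaw=[0,0,0,0,0,0,0,0],
  dp=[
    [0.15,0.65,1],
    [0,0,1.5],
    [0,0,1.5],
    [0,0,0.7],
    [0,0,0.6],
    [0,0,0.5],
    [0,0,0],
    [0,0,0],
  ],
  turn=[
    [0,0,0],
    [0,0,0],
    [0,0,0],
    [0,0,0],
    [0,0,0],
    [0,0,0],
    [0,0,0],
    [0,0,0],
  ],
)

```text
time_s: 8.2
position: [0.4711, 0.041, 0.1037]
tool_rot: [[0.95, 0.312, 0.001], [0.312, -0.95, -0.0], [0.001, 0.0, -1.0]]
ft_force: [-0.7, 0.4, 5.1]
grip_width: 0.0002
gripper_force: 2.2
```

Request:
move_arm(
  jaw=[0,0,0,0,0,0,0,0],
  dp=[
    [0,0,0.4],
    [0,0,0.4],
    [0,0,0.4],
    [0,0,0.4],
    [0,0,0.3],
    [0,0,0.1],
    [0,0,0],
    [0,0,0],
  ],
  turn=[
    [0,0,0],
    [0,0,0],
    [0,0,0],
    [0,0,0],
    [0,0,0],
    [0,0,0],
    [0,0,0],
    [0,0,0],
  ],
)

```text
time_s: 8.87
position: [0.4702, 0.0411, 0.0839]
tool_rot: [[0.95, 0.313, -0.001], [0.313, -0.95, -0.0], [-0.001, 0.0, -1.0]]
ft_force: [-5.6, -1.9, 6.9]
grip_width: 0.0002
gripper_force: 4.0
```

```bash
python3 - <<'E'
from h import *
s=observe();print(s["position"],np.round(s["ft_force"],1))
a,d=cams.get_image("side")
cv2.imwrite("pics/s4.png",cv2.resize(a[195:295,290:415,::-1],(750,600),interpolation=cv2.INTER_CUBIC))
E
```

```text
[0.47015987 0.04105076 0.083882  ] [-5.6 -1.9  6.9]
```

View pics/s4.png

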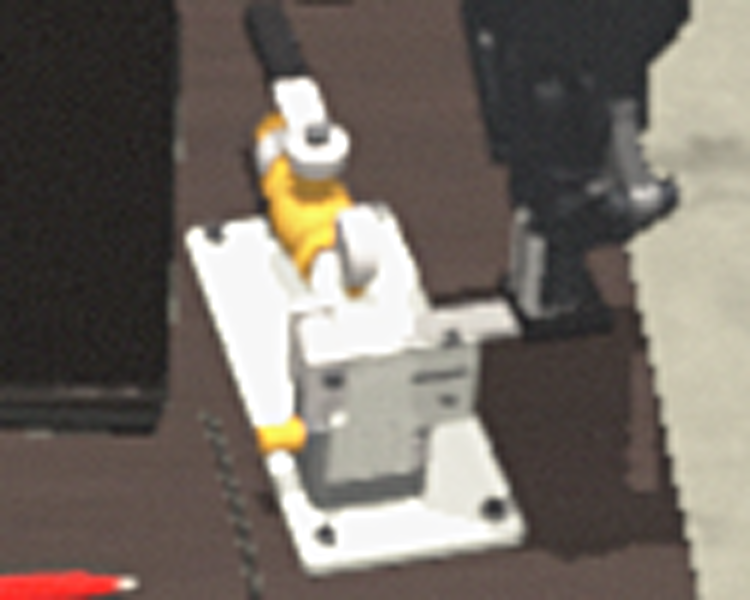

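The lever bar is level, running along the mark plate, with the fingertips resting on the black pad near crop (550,310). I'll hold here for well over three seconds.

Request:
move_arm(
  jaw=[0,0,0,0,0,0,0,0,0,0,0,0],
  dp=[
    [0,0,0.1],
    [0,0,0],
    [0,0,0],
    [0,0,0],
    [0,0,0],
    [0,0,0],
    [0,0,0],
    [0,0,0],
    [0,0,0],
    [0,0,0],
    [0,0,0],
    [0,0,0],
  ],
  turn=[
    [0,0,0],
    [0,0,0],
    [0,0,0],
    [0,0,0],
    [0,0,0],
    [0,0,0],
    [0,0,0],
    [0,0,0],
    [0,0,0],
    [0,0,0],
    [0,0,0],
    [0,0,0],
  ],
)

```text
time_s: 9.92
position: [0.4702, 0.0411, 0.083]
tool_rot: [[0.95, 0.313, -0.001], [0.313, -0.95, -0.0], [-0.001, 0.0, -1.0]]
ft_force: [-5.1, -2.0, 8.7]
grip_width: -0.0
gripper_force: 4.3
```

Request:
move_arm(
  jaw=[0,0,0,0,0,0,0,0,0,0,0,0],
  dp=[
    [0,0,0],
    [0,0,0],
    [0,0,0],
    [0,0,0],
    [0,0,0],
    [0,0,0],
    [0,0,0],
    [0,0,0],
    [0,0,0],
    [0,0,0],
    [0,0,0],
    [0,0,0],
  ],
  turn=[
    [0,0,0],
    [0,0,0],
    [0,0,0],
    [0,0,0],
    [0,0,0],
    [0,0,0],
    [0,0,0],
    [0,0,0],
    [0,0,0],
    [0,0,0],
    [0,0,0],
    [0,0,0],
  ],
)

```text
time_s: 10.92
position: [0.4702, 0.041, 0.083]
tool_rot: [[0.95, 0.313, -0.001], [0.313, -0.95, -0.0], [-0.001, 0.0, -1.0]]
ft_force: [-5.7, -1.5, 8.3]
grip_width: 0.0001
gripper_force: 4.3
```

Request:
move_arm(
  jaw=[0,0,0,0,0,0,0,0,0,0,0,0],
  dp=[
    [0,0,0],
    [0,0,0],
    [0,0,0],
    [0,0,0],
    [0,0,0],
    [0,0,0],
    [0,0,0],
    [0,0,0],
    [0,0,0],
    [0,0,0],
    [0,0,0],
    [0,0,0],
  ],
  turn=[
    [0,0,0],
    [0,0,0],
    [0,0,0],
    [0,0,0],
    [0,0,0],
    [0,0,0],
    [0,0,0],
    [0,0,0],
    [0,0,0],
    [0,0,0],
    [0,0,0],
    [0,0,0],
  ],
)

```text
time_s: 11.92
position: [0.4702, 0.041, 0.083]
tool_rot: [[0.95, 0.313, -0.001], [0.313, -0.95, -0.0], [-0.001, 0.0, -1.0]]
ft_force: [-5.4, -2.7, 9.3]
grip_width: 0.0
gripper_force: 4.3
```

Request:
move_arm(
  jaw=[0,0,0,0,0,0,0,0,0,0,0,0],
  dp=[
    [0,0,0],
    [0,0,0],
    [0,0,0],
    [0,0,0],
    [0,0,0],
    [0,0,0],
    [0,0,0],
    [0,0,0],
    [0,0,0],
    [0,0,0],
    [0,0,0],
    [0,0,0],
  ],
  turn=[
    [0,0,0],
    [0,0,0],
    [0,0,0],
    [0,0,0],
    [0,0,0],
    [0,0,0],
    [0,0,0],
    [0,0,0],
    [0,0,0],
    [0,0,0],
    [0,0,0],
    [0,0,0],
  ],
)

```text
time_s: 12.92
position: [0.4702, 0.0411, 0.083]
tool_rot: [[0.95, 0.313, -0.001], [0.313, -0.95, -0.0], [-0.001, 0.0, -1.0]]
ft_force: [-5.5, -1.6, 8.0]
grip_width: 0.0006
gripper_force: 4.3
```

Steady at z = 83 mm with about 8.5 N, which matches level.

```bash
python3 -c "
from h import *
print(ticket.close_job())"
```

```text
the job is handed in; nothing more can be done
None
```

The shut-off is open against its stop, and the arm held the dead-man lever level on its pad (83 mm high, about 8.5 N) for four seconds and was still holding when I handed the job in; the arm kept well clear of the loose items, but I didn't re-measure them and the verdict wasn't shown.

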